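# Strip the bottle shaker's T-slot for disinfecting

## Task

The bottle shaker must be stripped for disinfecting: turn its red ball knob anticlockwise until the orange lock bar is fully drawn back, then slide every green-topped bottle stop along the T-slot to its open end, lift it out and put it in the grey tray. When all the stops lie in the tray, turn the knob back clockwise until the bar is fully across the slot again. Leave the bottles and the specimen cups where they are.

Things in the scene. Friction and masses are not known exactly. Their poses are not given: they have to be found in the camera images.
- shaker: Fixed white bench shaker with an aluminium T-slot rail on top. Origin on the table under the slot's centre line, at the lock bar; x across the slot, y along it towards its open end, z up. White housing spans x -75..165, y -310..130 mm, top z 40 mm (also the slot's floor). Slot from y -300 to 115 mm between black end blocks, 63 mm high.
- slot_mid (a point): On the slot's floor at y = -140 mm, middle of the lipped part, axes as the shaker's. Channel 36 mm wide, z 40..55 mm above the table; over it two lips, z 55..63, with an 18 mm gap between them, from y -300 to +20 of the shaker: a stop's foot cannot be lifted out there, only slid along y.
- pocket (a point): Centre of the open pocket, on the slot's floor (shaker frame 0, 67.5, 40 mm). From y 20 to 115 mm of the shaker there are no lips: a stop centred here, within 15 mm lengthwise, can be lifted straight out.
- bar_tip (a point): Middle of the end face of the orange lock bar (14 mm wide along y, 12 mm thick, z 66..78 mm), which crosses the slot just before the pocket and blocks the stops. In the shaker's frame the tip is at x -12, y 7 mm at knob 0 and draws back towards +x, 20 mm per rad of the knob; a stop passes once the tip is beyond x = 24 mm.
- ball_c (a point): Centre of the smooth red ball knob, 50 mm diameter, 130 mm above the table, on an 18 mm stem; the grey lock housing's top (76 x 70 mm) is 45 mm below. It turns about the vertical through this point. Polished, fingers slip on it, save on the flush matt black land, 10 mm high, round its widest part at this height. Turning takes 0.3 N m throughout; no spring. Grip it with 30 N or more across its widest part.
- ball_knob (a joint): Angle of the ball knob, rad: 0 = lock bar fully across the slot; grows anticlockwise seen from above; 2.3 = end stop, bar fully drawn back. A white line on the ball points to the red mark at 0, to the green mark when open. More than one grip is normally needed for the whole turn.
- tray: Loose grey open tray, 260 x 190 x 50 mm high, 0.9 kg, walls and floor 5 mm. Origin at the centre of its underside; x along its 260 mm side, y along the 190 mm side.
- stop1_c (a point): Centre, half-way up, of a bottle stop in the T-slot (None if absent). 85 mm tall, 0.26 kg; x across slot, y along, z up. From its underside: slippery plastic T-foot 32 (x) x 54 (y) x 12 mm, neck 14 x 54 up to 26, blue block 44 x 54 from 26 to 40, green grip fin 20 (x) x 40 (y) from 40 to 85 mm. Grip the fin across its 20 mm, about 24 mm above this point. 2 to 3 mm of play in the slot; slides easily.
- stop2_c (a point): Centre, half-way up, of a bottle stop in the T-slot (None if absent). 85 mm tall, 0.26 kg; x across slot, y along, z up. From its underside: slippery plastic T-foot 32 (x) x 54 (y) x 12 mm, neck 14 x 54 up to 26, blue block 44 x 54 from 26 to 40, green grip fin 20 (x) x 40 (y) from 40 to 85 mm. Grip the fin across its 20 mm, about 24 mm above this point. 2 to 3 mm of play in the slot; slides easily.
- stop3_c (a point): Centre, half-way up, of a bottle stop in the T-slot (None if absent). 85 mm tall, 0.26 kg; x across slot, y along, z up. From its underside: slippery plastic T-foot 32 (x) x 54 (y) x 12 mm, neck 14 x 54 up to 26, blue block 44 x 54 from 26 to 40, green grip fin 20 (x) x 40 (y) from 40 to 85 mm. Grip the fin across its 20 mm, about 24 mm above this point. 2 to 3 mm of play in the slot; slides easily.
- stop4_c (a point): Centre, half-way up, of a bottle stop in the T-slot (None if absent). 85 mm tall, 0.26 kg; x across slot, y along, z up. From its underside: slippery plastic T-foot 32 (x) x 54 (y) x 12 mm, neck 14 x 54 up to 26, blue block 44 x 54 from 26 to 40, green grip fin 20 (x) x 40 (y) from 40 to 85 mm. Grip the fin across its 20 mm, about 24 mm above this point. 2 to 3 mm of play in the slot; slides easily.
- bottle1: Bystander: amber culture bottle with red cap, 66 mm diameter, 190 mm tall; origin at its underside. Leave it alone.
- bottle2: Bystander: amber culture bottle with red cap, 66 mm diameter, 190 mm tall; origin at its underside. Leave it alone.
- cup1: Bystander: white specimen cup with red lid, 50 mm diameter, 59 mm tall, standing on the shaker's housing; origin at its underside. Leave it alone.
- cup2: Bystander: white specimen cup with red lid, 50 mm diameter, 59 mm tall, standing on the shaker's housing; origin at its underside. Leave it alone.
There are look-alikes about, which are no part of the job. What is shaped like the part that bears stop1_c but pink or yellow is not meant.

How it is judged:
On the way, in this order (a step that is already met when the one before it is completed fails the run):
1. the ball knob is turned open, the lock bar drawn back (value of joint ball_knob above 2 rad), for 0.2 s.
2. every stop is out of the slot and in the tray (x of stop1_c in the frame of tray between -0.12 and 0.12 m and y of stop1_c in the frame of tray between -0.085 and 0.085 m and z of stop1_c in the frame of tray between 0 and 0.11 m and x of stop2_c in the frame of tray between -0.12 and 0.12 m and y of stop2_c in the frame of tray between -0.085 and 0.085 m and z of stop2_c in the frame of tray between 0 and 0.11 m and x of stop3_c in the frame of tray between -0.12 and 0.12 m and y of stop3_c in the frame of tray between -0.085 and 0.085 m and z of stop3_c in the frame of tray between 0 and 0.11 m and x of stop4_c in the frame of tray between -0.12 and 0.12 m and y of stop4_c in the frame of tray between -0.085 and 0.085 m and z of stop4_c in the frame of tray between 0 and 0.11 m), for 0.2 s.
3. the ball knob is turned back, the lock bar across the slot (value of joint ball_knob below 0.2 rad), for 0.2 s.
At the end, for the whole second after the job is handed in: Every stop present has its centre inside the tray's walls (within 120 mm and 85 mm of the tray's centre along its sides, less than 110 mm above its underside); the tray stands level on the table (tilt under 0.1 rad) and still; the knob is back below 0.2 rad (all of step 2 and value of joint ball_knob below 0.2 rad and angle between tray's own z axis and vertical below 0.1 rad and height (world z) of tray below 0.02 m and linear speed of tray below 0.03 m/s); the robot touches nothing.
It fails at once if a bottle or a specimen cup is pushed more than 40 mm from its place or knocked over (distance of any of bottle1, bottle2, cup1, cup2 from where it was at the start of the episode above 0.04 m or angle between any of bottle1, bottle2, cup1, cup2's own z axis and vertical above 0.6 rad).
Of stop1, stop2, stop3, stop4 only 2 to 4 are there at a start; the rules pass over those that are not, and their reading is None.
At some moment in a run one of tray may be knocked a few centimetres aside while the robot is not near it.
Once in a run the grip may slacken for a moment while it holds something.
It also fails if it takes over 210 s, if anything falls off the work surface, if the arm or the gripper's body presses on something with over 40 N, if the wrist force passes 120 N, or if a joint passes its speed limit or range.

## Robot

A 7-joint arm with a two-finger parallel gripper is mounted at the origin on the work surface. World frame = base frame: x ahead of the robot, y to its left, z up, the work surface at z = 0. Lengths are in m, angles in rad, forces in N, time in s.
With the tool pointing down it reaches from about 0.4 to 0.9 m from the base axis. Payload 5.5 kg.
Tool frame: the origin (TCP) lies midway between the tips of the shut fingers; the grasp point (between the pads) lies 19 mm behind it (ctrl.grip_point_offset is the z of the grasp point in the tool frame, in m); z points along the fingers, x is the direction in which the jaws open and shut, and the axes are right-handed (so a half turn about z gives the same grasp; the last joint's range is limited). The gripper opens to 92 mm and grips with 3 to 60 N. Pads are 19 mm wide; open, the fingers measure 130 mm over their backs; the gripper's body (75 mm by 190 mm) begins 47 mm behind the grasp point.
Start: joints at [1.559, 0.501, -0.427, 1.55, 0.221, 1.138, -0.21], TCP at [0.176, -0.626, 0.227] pointing down, gripper open.
Joint ranges: [-2.88, 2.88], [-0.31, 2.03], [-1.54, 1.56], [0.2, 2.42], [-1.41, 4.55], [0.19, 2.02], [-2.57, 2.57]. Speed limits (rad/s): [2.57, 2.57, 3.14, 3.14, 3.14, 3.14, 3.14].

## Interface

Orientations are given as [roll, pitch, yaw] about the fixed x, y, z axes, in that order (R = Rz(yaw) Ry(pitch) Rx(roll)).
In Python, from bench import telemetry, eyes, ctrl, finder gives the robot as it stands. The module is installed in compiled form; this text tells all that it offers.
- The arm moves only by the tool apply_moves, never from a script. Its argument "rows" is a list of rows, each a list of 3 entries, a list of its own where there are three numbers: the opening in per cent of the stroke, from 0 (shut) to 100 (fully open), then the shift along the world's x, y, z in m, then the turn, a rotation vector about the world's x, y, z in rad. A call has exactly 8 rows; each row shifts and turns the commanded pose from where the row before left it; what a row does not reach is not made up. A row lasts 1/8 s, in which the tool goes at most 62.5 mm and 10.7 degrees, less where a joint would pass 70% of its speed; a pose out of reach is approached as far as the arm can. A call is refused whole if a number of a shift passes 0.0625 or a number of a turn 0.188, either way. A call with a gripper value outside its range is refused whole. The fingers move at their own pace and stop on an object; "force" is the grip in N (left out, the last holds). Time passes only in rows, so rows that do not move let the fingers close, or fill a call up. It gives the time, the measured TCP pose, the force and the opening at its end, in the units of the state.
- telemetry.observe(): the state, without advancing time (a new reading comes with each control period).
- eyes.grab_frame(name): name is "side" or "top" or "wrist"; returns the picture (480x640x3 uint8, red, green, blue); there is no depth.
- eyes.calibration(name): a dict with "intrinsics" (3x3 intrinsics, pixels), "distortion" ([k1, k2, p1, p2, k3] as OpenCV has them; the pictures are not rectified), "origin" and "rotation" of the camera in the world. Camera axes: x right, y down, z forward; pixel columns grow to the right and rows downward; lengths in m; the calibration is good to about 2 mm. A picture is of the moment at which its call begins: read the wrist's pose just before it. calibration takes no time and is no camera call; for the wrist camera it gives the pose at the moment of the call.
- ctrl.job_done(): hands the job in, once; it reports no verdict.
Trained networks look in the newest picture that a camera, given by its name, has taken for a name from the list of things; names that differ only in an ending like _2 or _b are one class to them, and where a whole thing is asked for, a point or a joint stands for the part that bears it (a point fixed in the world has none). Each returns a list of dicts, best first, with "confidence" (0 to 1); they miss things now and then, are a little off and sometimes report something else, mostly with a low value. They report only what shows in the picture. A call takes as long as a camera call. They do not tell look-alikes from the thing itself.
- finder.recognise(camera, label): "centre" ([x, y, z] in m, in world coordinates, good to about 4 mm: the middle of the surface that is visible of it).
- finder.spot_point(camera, label): "centre" ([x, y, z] in m, in world coordinates, good to about 4 mm: a listed point, or the origin of a listed thing).
The state is a dict: "t": time; "joint_positions": joint angles; "joint_vel": joint speeds; "effort": joint torques, N m; "eef_pos": TCP position; "eef_rot": TCP orientation; "contact_force": force on the tool from outside, world axes, zero at the start; "ft_torque": the same for the moment, N m; "opening": finger opening in m.
Only numpy, scipy, OpenCV 4.12 (cv2) and the standard library are available. Lean on these libraries where they do the work, as an engineer would, in place of code of your own. Each camera call takes 0.05 s, during which the arm holds its last target. There are 200 camera calls.

## Working session

There is one attempt and no reset: what is moved stays moved. The work goes in short steps, Python scripts to look and compute and a tool call to move; the robot and the scene stay as the last step left them, time stands still between calls to the robot, and variables do not carry over. Pictures are saved under pics/ and viewed, about 12 in all and at most 16, crops included, and the job is handed in when it is done.

Besides the shell and the picture viewer there is one more tool, called after "Request:" by a JSON object that holds its "op" and its "data", one argument or row to a line. apply_moves: Moves the arm, as the interface text tells. Its arguments: {"type":"object","properties":{"rows":{"type":"array"},"force":{"type":"number"}},"required":["rows"]}

```bash
mkdir -p pics
python3 - <<'E'
from bench import telemetry, eyes, ctrl, finder
import cv2,numpy as np
s=telemetry.observe();print(s['t'],s['eef_pos'],s['eef_rot'],s['opening'],ctrl.grip_point_offset)
for c in ['top','side']:
    im=eyes.grab_frame(c);cv2.imwrite(f'pics/{c}0.png',im[:,:,::-1])
    k=eyes.calibration(c);print(c,np.round(k['origin'],3),np.round(k['rotation'],3).tolist(),np.round(k['intrinsics'],1).tolist())
    for l in ['shaker','slot_mid','pocket','bar_tip','ball_c','tray','stop1_c','bottle1','cup1']:
        print(l,[(np.round(d['centre'],3).tolist(),round(d['confidence'],2)) for d in finder.spot_point(c,l)])
print(telemetry.observe()['t'])
E
```

```text
0.0 [ 0.17615315 -0.62491446  0.22567362] [-3.14151353e+00  2.01706170e-03 -1.29591597e+00] 0.09177531279985789 -0.0188
top [ 0.451 -0.062  1.182] [-3.034, 0.016, -1.55] [[503.2, 0.0, 317.1], [0.0, 503.2, 235.5], [0.0, 0.0, 1.0]]
shaker [([0.528, -0.033, -0.004], 0.97), ([0.458, 0.294, -0.002], 0.6)]
slot_mid [([0.533, -0.174, 0.039], 0.69)]
pocket []
bar_tip [([0.516, -0.032, 0.077], 0.51)]
ball_c [([0.627, -0.018, 0.129], 0.89)]
tray [([0.46, 0.293, -0.001], 0.86), ([0.52, 0.034, 0.044], 0.53)]
stop1_c [([0.355, 0.043, 0.039], 0.9), ([0.332, -0.07, 0.041], 0.85), ([0.375, -0.242, 0.042], 0.77), ([0.794, -0.07, 0.042], 0.76), ([0.53, -0.082, 0.079], 0.7), ([0.66, -0.155, 0.043], 0.59)]
bottle1 [([0.34, -0.414, 0.004], 0.79), ([0.455, -0.434, 0.002], 0.73)]
cup1 [([0.651, -0.245, 0.044], 0.7), ([0.659, -0.159, 0.043], 0.67)]
side [ 0.383 -0.612  0.833] [-2.481, -0.015, -0.327] [[440.4, 0.0, 322.3], [0.0, 440.4, 248.0], [0.0, 0.0, 1.0]]
shaker [([0.524, -0.038, -0.002], 0.58)]
slot_mid [([0.53, -0.175, 0.042], 0.9), ([0.45, -0.437, -0.001], 0.29)]
pocket [([0.522, 0.034, 0.037], 0.98)]
bar_tip [([0.511, -0.032, 0.068], 0.81)]
ball_c [([0.635, -0.024, 0.127], 0.68)]
tray [([0.46, 0.293, 0.002], 0.7)]
stop1_c [([0.796, -0.068, 0.045], 0.96), ([0.528, -0.082, 0.08], 0.92), ([0.335, -0.066, 0.042], 0.86), ([0.349, 0.044, 0.042], 0.63), ([0.375, -0.24, 0.042], 0.56)]
bottle1 [([0.449, -0.436, -0.002], 0.87), ([0.341, -0.419, 0.004], 0.68)]
cup1 [([0.658, -0.16, 0.038], 0.95), ([0.653, -0.243, 0.037], 0.65)]
1.0
```

View pics/top0.png

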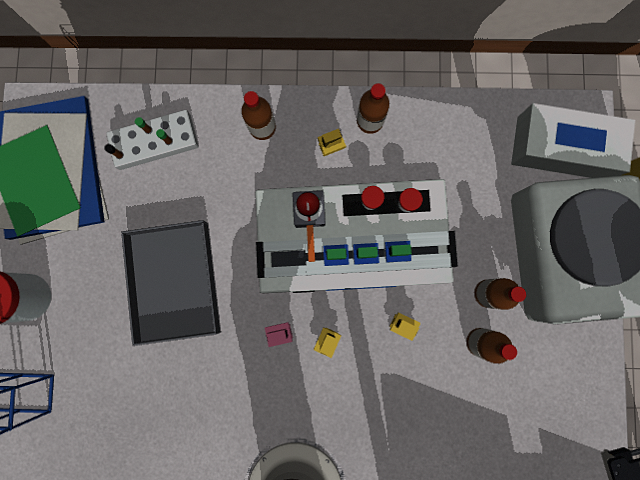

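View pics/side0.png

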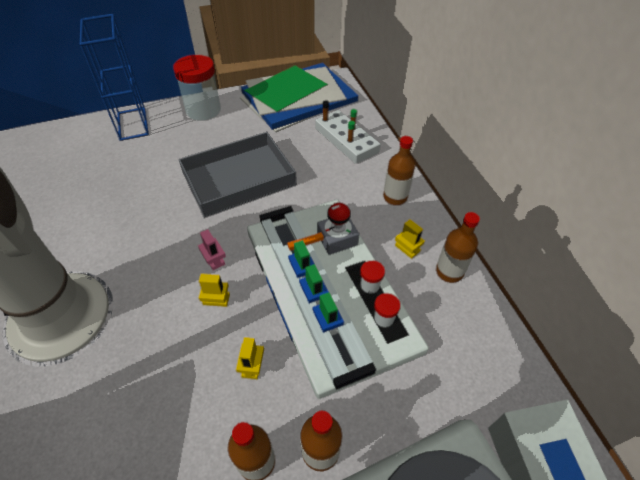

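Request:
{"op": "apply_moves", "data": {
  "rows": [
    [100,[0,0,0.05],[0,0,0]],
    [100,[0.02,0.03,0.03],[0,0,0]],
    [100,[0.03,0.04,0],[0,0,0]],
    [100,[0.03,0.04,0],[0,0,0]],
    [100,[0.03,0.04,0],[0,0,0]],
    [100,[0.03,0.04,0],[0,0,0]],
    [100,[0.03,0.04,0],[0,0,0]],
    [100,[0.03,0.04,0],[0,0,0]]
  ],
  "force": 50
}}

```text
t: 2.0
eef_pos: [0.3773, -0.3542, 0.307]
eef_rot: [-3.141, -0.001, -1.296]
contact_force: [0.4, 0.1, 0.4]
opening: 0.0919
```

Request:
{"op": "apply_moves", "data": {
  "rows": [
    [100,[0.03,0.04,0],[0,0,0]],
    [100,[0.03,0.04,0],[0,0,0]],
    [100,[0.03,0.04,0],[0,0,0]],
    [100,[0.03,0.04,0],[0,0,0]],
    [100,[0.03,0.04,0],[0,0,0]],
    [100,[0.03,0.04,0],[0,0,0]],
    [100,[0.03,0.04,0],[0,0,0]],
    [100,[0.0,0.0,0],[0,0,0]]
  ]
}}

```text
t: 3.0
eef_pos: [0.588, -0.0699, 0.307]
eef_rot: [-3.139, 0.003, -1.288]
contact_force: [-0.0, -0.0, -0.0]
opening: 0.0921
```

```bash
cat > h.py <<'E'
from bench import telemetry, eyes, ctrl, finder
import cv2,numpy as np
from scipy.spatial.transform import Rotation as R
np.set_printoptions(precision=4,suppress=True)
def st():
    s=telemetry.observe();print('t',round(s['t'],2),'eef',s['eef_pos'],s['eef_rot'],'j',s['joint_positions'],'F',s['contact_force'],'op',round(s['opening'],4));return s
def grab(c,name=None):
    k=eyes.calibration(c);im=eyes.grab_frame(c)[:,:,::-1].copy()
    if name: cv2.imwrite(f'pics/{name}.png',im)
    return im,k
def rot(k):
    r=np.array(k['rotation']);return r if r.shape==(3,3) else R.from_euler('xyz',r).as_matrix()
def ray(k,px,z):
    p=cv2.undistortPoints(np.array([[px]],float),np.array(k['intrinsics']),np.array(k['distortion']))[0,0]
    d=rot(k)@[p[0],p[1],1];o=np.array(k['origin']);return o+d*(z-o[2])/d[2]
def spot(c,l):
    r=finder.spot_point(c,l);print(c,l,[(np.round(d['centre'],3).tolist(),round(d['confidence'],2)) for d in r]);return r
def blobs(im,lo,hi,k,z,amin=60):
    m=cv2.inRange(cv2.cvtColor(im,cv2.COLOR_BGR2HSV),np.array(lo),np.array(hi))
    n,_,s,c=cv2.connectedComponentsWithStats(m)
    for i in range(1,n):
        if s[i,4]>=amin: print('blob',c[i].round(1),s[i].tolist(),ray(k,c[i],z))
GREEN=((50,120,40),(75,255,255))
E
python3 - <<'E'
from h import *
st()
im,k=grab('wrist','w1')
for l in ['ball_c','bar_tip','stop1_c']: spot('wrist',l)
im,k=grab('top','t1');blobs(im,*GREEN,k,0.12)
E
```

```text
t 3.0 eef [ 0.588  -0.0699  0.307 ] [-3.1393  0.0027 -1.2881] j [ 0.6621  0.3909 -0.7729  1.5981  0.2793  1.2664 -1.4451] F [-0.0172 -0.0021 -0.0433] op 0.0921
wrist ball_c [([0.636, -0.018, 0.136], 0.63)]
wrist bar_tip [([0.514, -0.028, 0.072], 0.88), ([0.529, -0.035, -0.001], 0.71), ([0.66, -0.161, 0.039], 0.56)]
wrist stop1_c [([0.53, -0.081, 0.086], 0.7), ([0.35, 0.045, 0.043], 0.6), ([0.331, -0.067, 0.046], 0.59), ([0.527, -0.036, -0.002], 0.4)]
blob [139.2 122. ] [135, 118, 10, 10, 69] [0.8081 0.3534 0.12  ]
blob [ 34.3 181.3] [0, 125, 80, 111, 5765] [0.6721 0.5765 0.12  ]
blob [160.7 133.8] [156, 129, 10, 10, 67] [0.7821 0.3044 0.12  ]
blob [407.2 249.3] [403, 245, 9, 10, 68] [ 0.5394 -0.2333  0.12  ]
```

View pics/w1.png

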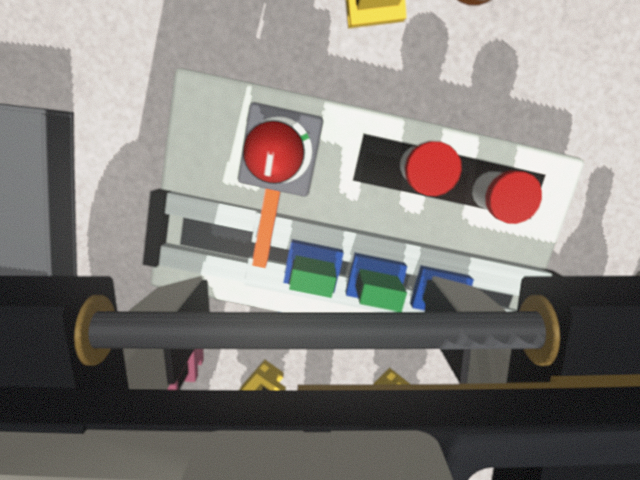

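Run:
```python
from h import *
for c,n in [('wrist','w1'),('top','top0'),('side','side0')]:
    im=cv2.imread(f'pics/{n}.png');k=eyes.calibration(c)
    h=cv2.cvtColor(im,cv2.COLOR_BGR2HSV)
    m=cv2.inRange(h,np.array([0,140,50]),np.array([6,255,255]))|cv2.inRange(h,np.array([174,140,50]),np.array([180,255,255]))
    m=cv2.morphologyEx(m,cv2.MORPH_CLOSE,np.ones((7,7)))
    cs,_=cv2.findContours(m,0,2)
    for q in cs:
        if cv2.contourArea(q)>150:
            (x,y),r=cv2.minEnclosingCircle(q);p=ray(k,(x,y),.13)
            if np.linalg.norm(p[:2]-[.632,-.02])<.08: print(c,x,y,r,p)
    print('green');blobs(im,*GREEN,k,.12)
```

```text
wrist 272.5659484863281 151.68756103515625 30.240528106689453 [ 0.6295 -0.0282  0.13  ]
green
blob [313.1 282.8] [291, 271, 45, 25, 770] [ 0.5251 -0.0914  0.12  ]
blob [382.5 296.9] [360, 284, 46, 28, 841] [ 0.5289 -0.1568  0.12  ]
top 307.9273986816406 206.34646606445312 13.695684432983398 [ 0.6257 -0.0218  0.13  ]
green
blob [139.3 122.1] [135, 118, 10, 10, 68] [0.808  0.3532 0.12  ]
blob [ 34.3 181.3] [0, 125, 80, 111, 5764] [0.6721 0.5765 0.12  ]
blob [160.7 133.8] [156, 129, 10, 10, 67] [0.7821 0.3044 0.12  ]
blob [400.9 249.9] [391, 245, 21, 11, 198] [ 0.5379 -0.22    0.12  ]
blob [367.1 252.1] [358, 247, 20, 11, 196] [ 0.5319 -0.1487  0.12  ]
blob [335.8 253.7] [327, 249, 19, 11, 192] [ 0.5272 -0.0826  0.12  ]
side 338.5 212.5 10.79361629486084 [ 0.6328 -0.0165  0.13  ]
green
blob [285.5  87.6] [245, 65, 82, 47, 1840] [0.6582 0.4986 0.12  ]
blob [300.4 252. ] [294, 241, 16, 28, 234] [ 0.5252 -0.0863  0.12  ]
blob [312.4 276.6] [305, 265, 17, 29, 276] [ 0.5299 -0.1512  0.12  ]
blob [327.1 305.4] [320, 293, 17, 30, 294] [ 0.5359 -0.2216  0.12  ]
```

Request:
{"op": "apply_moves", "data": {
  "rows": [
    [100,[0.02,0.024,-0.03],[0,0,0]],
    [100,[0.022,0.024,-0.04],[0,0,0]],
    [100,[0,0,-0.03],[0,0,0]],
    [100,[0,0,0],[0,0,0]],
    [100,[0,0,0],[0,0,0]],
    [100,[0,0,0],[0,0,0]],
    [100,[0,0,0],[0,0,0]],
    [100,[0,0,0],[0,0,0]]
  ]
}}

```text
t: 4.25
eef_pos: [0.6287, -0.0278, 0.2075]
eef_rot: [-3.141, -0.001, -1.296]
contact_force: [0.9, -0.1, -0.1]
opening: 0.0916
```

Run:
```python
from h import *
st()
im,k=grab('wrist','w2');spot('wrist','ball_c')
h=cv2.cvtColor(im,cv2.COLOR_BGR2HSV)
m=cv2.inRange(h,np.array([0,140,50]),np.array([6,255,255]))|cv2.inRange(h,np.array([174,140,50]),np.array([180,255,255]))
m=cv2.morphologyEx(m,cv2.MORPH_CLOSE,np.ones((7,7)))
cs,_=cv2.findContours(m,0,2)
for q in cs:
    if cv2.contourArea(q)>150:
        (x,y),r=cv2.minEnclosingCircle(q);print(x,y,r,ray(k,(x,y),.13))
```

```text
t 4.25 eef [ 0.6287 -0.0278  0.2075] [-3.1406 -0.0006 -1.2962] j [ 0.5199  0.5486 -0.7255  1.6188  0.3942  1.1246 -1.6012] F [ 0.9487 -0.1384 -0.1044] op 0.0916
wrist ball_c [([0.634, -0.017, 0.133], 0.58)]
604.5 269.0 35.01795196533203 [ 0.6662 -0.2063  0.13  ]
506.1755676269531 248.30184936523438 37.74873733520508 [ 0.6616 -0.1397  0.13  ]
304.88580322265625 243.74681091308594 39.75707244873047 [ 0.631  -0.0198  0.13  ]
```

View pics/w2.png

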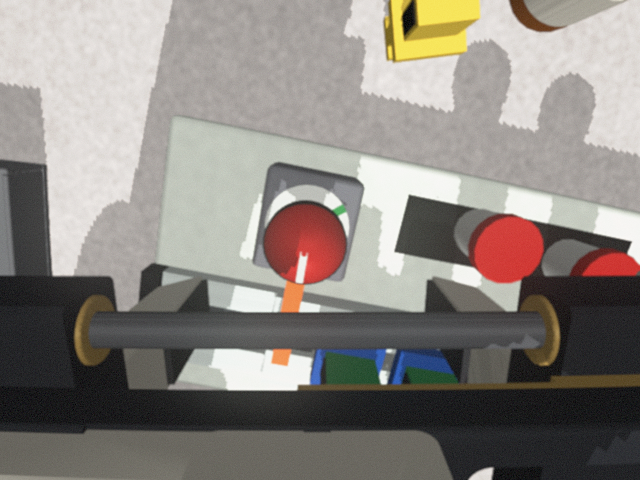

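Request:
{"op": "apply_moves", "data": {
  "rows": [
    [100,[0.0025,0.0075,-0.02],[0,0,0]],
    [100,[0,0,-0.03],[0,0,0]],
    [100,[0,0,-0.03],[0,0,0]],
    [100,[0,0,-0.0165],[0,0,0]],
    [100,[0,0,0],[0,0,0]],
    [55,[0,0,0],[0,0,0]],
    [40,[0,0,0],[0,0,0]],
    [40,[0,0,0],[0,0,0]]
  ],
  "force": 50
}}

```text
t: 5.35
eef_pos: [0.6315, -0.0202, 0.1112]
eef_rot: [-3.14, -0.001, -1.296]
contact_force: [0.1, -1.1, 0.0]
opening: 0.0659
```

Request:
{"op": "apply_moves", "data": {
  "rows": [
    [30,[0,0,0],[0,0,0]],
    [30,[0,0,0],[0,0,0]],
    [30,[0,0,0],[0,0,0]],
    [30,[0,0,0],[0,0,0]],
    [30,[0,0,0],[0,0,0]],
    [30,[0,0,0],[0,0,0.1]],
    [30,[0,0,0],[0,0,0.1]],
    [30,[0,0,0],[0,0,0]]
  ]
}}

```text
t: 6.35
eef_pos: [0.631, -0.0199, 0.1105]
eef_rot: [-3.141, 0.0, -1.095]
contact_force: [-1.0, 0.7, 4.9]
opening: 0.0492
```

Run:
```python
from h import *
s=st();print(s['ft_torque'])
im,k=grab('side');cv2.imwrite('pics/s3.png',cv2.resize(im[150:330,240:440],None,fx=3,fy=3))
```

```text
t 6.35 eef [ 0.631  -0.0199  0.1105] [-3.1412  0.     -1.0946] j [ 0.4953  0.6741 -0.7138  1.685   0.5147  0.9787 -1.4998] F [-0.9669  0.7241  4.9499] op 0.0492
[0.1553 0.3003 0.2866]
```

View pics/s3.png

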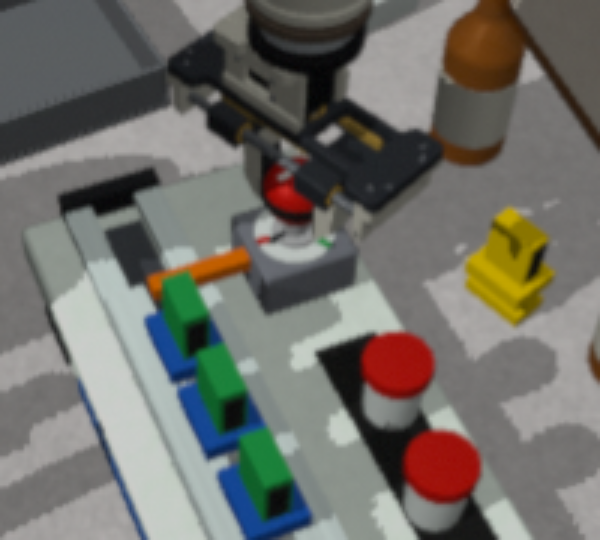

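Request:
{"op": "apply_moves", "data": {
  "rows": [
    [30,[0,0,0],[0,0,0.14]],
    [30,[0,0,0],[0,0,0.14]],
    [30,[0,0,0],[0,0,0.14]],
    [30,[0,0,0],[0,0,0.14]],
    [30,[0,0,0],[0,0,0.14]],
    [30,[0,0,0],[0,0,0.14]],
    [30,[0,0,0],[0,0,0.14]],
    [30,[0,0,0],[0,0,0.14]]
  ]
}}

```text
t: 7.4
eef_pos: [0.6319, -0.0204, 0.1106]
eef_rot: [-3.141, -0.002, 0.027]
contact_force: [0.7, 1.5, 3.0]
opening: 0.0497
```

Request:
{"op": "apply_moves", "data": {
  "rows": [
    [30,[0,0,0],[0,0,0.14]],
    [30,[0,0,0],[0,0,0.14]],
    [30,[0,0,0],[0,0,0.14]],
    [30,[0,0,0],[0,0,0.14]],
    [30,[0,0,0],[0,0,0.14]],
    [30,[0,0,0],[0,0,0.14]],
    [30,[0,0,0],[0,0,0.14]],
    [30,[0,0,0],[0,0,0]]
  ]
}}

```text
t: 8.4
eef_pos: [0.6328, -0.02, 0.1105]
eef_rot: [3.139, -0.003, 1.002]
contact_force: [6.2, 0.9, 0.1]
opening: 0.0495
```

Run:
```python
from h import *
s=st();print(s['ft_torque'])
im,k=grab('side');a=cv2.resize(im[150:330,240:440],None,fx=2,fy=2)
spot('side','bar_tip')
im,k=grab('top');b=cv2.resize(im[160:340,240:440],None,fx=2,fy=2);spot('top','bar_tip')
cv2.imwrite('pics/s4.png',np.hstack([a,b]))
```

```text
t 8.4 eef [ 0.6328 -0.02    0.1105] [ 3.1393 -0.003   1.0025] j [ 0.7287  0.8874 -1.1383  1.6759  0.8712  1.1671  0.3587] F [6.2224 0.8897 0.0886] op 0.0495
[ 0.2905 -1.37    0.2399]
side bar_tip [([0.554, -0.026, 0.069], 0.62)]
top bar_tip [([0.558, -0.027, 0.076], 0.62)]
```

View pics/s4.png

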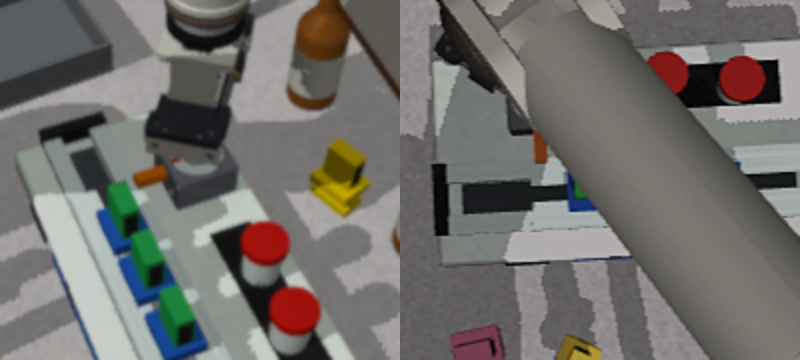

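Request:
{"op": "apply_moves", "data": {
  "rows": [
    [30,[0,0,0],[0,0,0.05]],
    [30,[0,0,0],[0,0,0.05]],
    [30,[0,0,0],[0,0,0]],
    [30,[0,0,0],[0,0,0]],
    [30,[0,0,0],[0,0,0]],
    [30,[0,0,0],[0,0,0]],
    [30,[0,0,0],[0,0,0]],
    [30,[0,0,0],[0,0,0]]
  ]
}}

```text
t: 9.6
eef_pos: [0.6324, -0.0198, 0.1104]
eef_rot: [3.14, -0.003, 1.099]
contact_force: [5.2, 2.8, 0.4]
opening: 0.0496
```

Run:
```python
from h import *
s=st();print(s['ft_torque'])
im,k=grab('side');spot('side','bar_tip')
im,k=grab('top');spot('top','bar_tip')
```

```text
t 9.6 eef [ 0.6324 -0.0198  0.1104] [ 3.1399 -0.0026  1.0989] j [ 0.7353  0.8984 -1.1543  1.6761  0.8849  1.1777  0.4462] F [5.2208 2.821  0.4064] op 0.0496
[ 0.651  -1.2665 -0.658 ]
side bar_tip [([0.554, -0.029, 0.067], 0.6)]
top bar_tip [([0.34, -0.414, 0.005], 0.69), ([0.56, -0.027, 0.074], 0.63), ([0.657, -0.157, 0.039], 0.16)]
```

Request:
{"op": "apply_moves", "data": {
  "rows": [
    [100,[0,0,0],[0,0,0]],
    [100,[0,0,0],[0,0,0]],
    [100,[0,0,0],[0,0,0]],
    [100,[0,0,0],[0,0,0]],
    [100,[0,0,0.03],[0,0,0]],
    [100,[0,0,0.04],[0,0,0]],
    [100,[0,0,0.04],[0,0,0]],
    [100,[0,0,0.03],[0,0,0]]
  ]
}}

```text
t: 10.8
eef_pos: [0.6311, -0.0199, 0.2521]
eef_rot: [3.141, -0.0, 1.104]
contact_force: [0.5, 1.0, -1.6]
opening: 0.0918
```

Request:
{"op": "apply_moves", "data": {
  "rows": [
    [100,[-0.021,-0.013,0],[0,0,-0.15]],
    [100,[-0.021,-0.013,0],[0,0,-0.15]],
    [100,[-0.021,-0.013,0],[0,0,-0.15]],
    [100,[-0.021,-0.013,0],[0,0,-0.15]],
    [100,[-0.021,-0.011,0],[0,0,-0.15]],
    [100,[0,0,0],[0,0,-0.15]],
    [100,[0,0,0],[0,0,-0.14]],
    [100,[0,0,0],[0,0,0]]
  ]
}}

```text
t: 11.8
eef_pos: [0.5257, -0.0832, 0.2505]
eef_rot: [3.14, -0.0, 0.065]
contact_force: [-0.6, -1.1, 0.4]
opening: 0.0916
```

Run:
```python
from h import *
s=st()
im,k=grab('wrist','w5');blobs(im,*GREEN,k,.125,150)
for l in ['stop1_c','pocket','slot_mid','bar_tip']: spot('wrist',l)
im=cv2.imread('pics/top0.png');k=eyes.calibration('top')
for z,ps in [(.04,[(257,190),(443,181),(265,291),(450,281)]),(.063,[(262,242),(454,231),(260,276),(455,265)])]:
    for p in ps: print(p,ray(k,p,z))
m=cv2.inRange(im,np.array([0,0,0]),np.array([30,30,30]))
# tray outline
g=cv2.cvtColor(im,cv2.COLOR_BGR2HSV)
m=cv2.inRange(g,np.array([0,0,0]),np.array([180,70,95]));m[:, :110]=0;m[:,232:]=0;m[:205]=0;m[355:]=0
m=cv2.morphologyEx(m,cv2.MORPH_OPEN,np.ones((5,5)))
cs,_=cv2.findContours(m,0,2);q=max(cs,key=cv2.contourArea);r=cv2.minAreaRect(q);print(r)
for p in cv2.boxPoints(r): print(p,ray(k,p,.05))
```

```text
t 11.8 eef [ 0.5257 -0.0832  0.2505] [ 3.1405 -0.0001  0.0652] j [ 1.0247  0.4824 -1.1924  1.805   0.4843  1.1895 -0.2524] F [-0.5873 -1.0669  0.4065] op 0.0916
blob [321.2 228.6] [308, 203, 27, 53, 1377] [ 0.529  -0.0806  0.125 ]
blob [321.  300.5] [309, 289, 25, 23, 552] [ 0.5326 -0.1365  0.125 ]
blob [322.6 377.2] [311, 371, 24, 13, 301] [ 0.5384 -0.203   0.125 ]
wrist stop1_c [([0.351, 0.046, 0.044], 0.89), ([0.531, -0.079, 0.086], 0.86), ([0.334, -0.069, 0.044], 0.75), ([0.796, -0.067, 0.042], 0.64)]
wrist pocket [([0.524, 0.036, 0.037], 0.71)]
wrist slot_mid []
wrist bar_tip [([0.56, -0.025, 0.071], 0.84)]
(257, 190) [0.6768 0.1003 0.04  ]
(443, 181) [ 0.7055 -0.3282  0.04  ]
(265, 291) [0.4452 0.0743 0.04  ]
(450, 281) [ 0.4763 -0.3426  0.04  ]
(262, 242) [0.5542 0.0818 0.063 ]
(454, 231) [ 0.5872 -0.3466  0.063 ]
(260, 276) [0.4783 0.0838 0.063 ]
(455, 265) [ 0.5113 -0.3482  0.063 ]
((169.64071655273438, 281.9827575683594), (116.15287780761719, 89.79869842529297), 83.0189437866211)
[118.0156 229.794 ] [0.577  0.4144 0.05  ]
[207.1485 218.8798] [0.6059 0.2106 0.05  ]
[221.2659 334.1715] [0.3477 0.1677 0.05  ]
[132.1329 345.0858] [0.3189 0.3664 0.05  ]
```

View pics/w5.png

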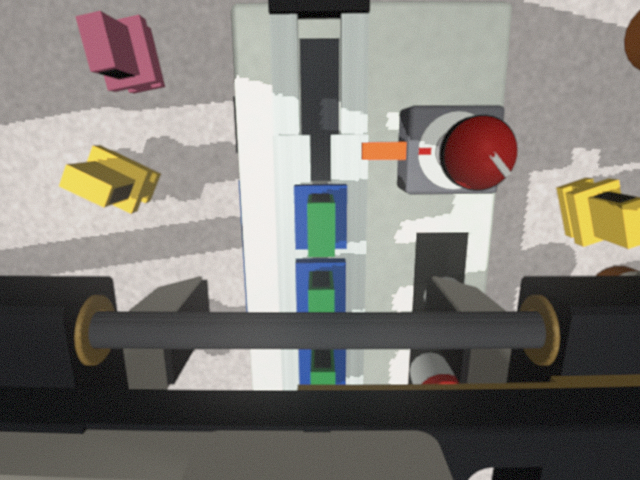

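Request:
{"op": "apply_moves", "data": {
  "rows": [
    [60,[0.0035,0.002,-0.03],[0,0,0.006]],
    [60,[0,0,-0.045],[0,0,0]],
    [60,[0,0,-0.045],[0,0,0]],
    [60,[0,0,-0.0365],[0,0,0]],
    [40,[0,0,0],[0,0,0]],
    [0,[0,0,0],[0,0,0]],
    [0,[0,0,0],[0,0,0]],
    [0,[0,0,0],[0,0,0]]
  ],
  "force": 40
}}

```text
t: 13.05
eef_pos: [0.5302, -0.0814, 0.095]
eef_rot: [3.141, -0.002, 0.07]
contact_force: [0.8, -0.4, 4.0]
opening: 0.0195
```

Request:
{"op": "apply_moves", "data": {
  "rows": [
    [0,[0,0,0],[0,0,0]],
    [0,[0,0,0],[0,0,0]],
    [0,[0,0,0],[0,0,0]],
    [0,[0,0,0],[0,0,0]],
    [0,[0,0.005,0],[0,0,0]],
    [0,[-0.001,0.01,0],[0,0,0]],
    [0,[-0.001,0.015,0],[0,0,0]],
    [0,[0,0,0],[0,0,0]]
  ]
}}

```text
t: 14.05
eef_pos: [0.5284, -0.0495, 0.095]
eef_rot: [-3.141, -0.002, 0.072]
contact_force: [-0.2, 2.5, 7.0]
opening: 0.0199
```

Run:
```python
from h import *
s=st();print(s['ft_torque'])
im,k=grab('side','s6');blobs(im,*GREEN,k,.12)
```

```text
t 14.05 eef [ 0.5284 -0.0495  0.095 ] [-3.141  -0.0024  0.0722] j [ 0.8112  0.6625 -1.003   1.9445  0.7026  0.9301 -0.4742] F [-0.1703  2.4754  7.0178] op 0.0199
[ 0.3991  0.0773 -0.0431]
blob [298.2 242.4] [294, 233, 11, 24, 138] [ 0.5281 -0.061   0.12  ]
blob [312.3 276.8] [305, 265, 17, 29, 272] [ 0.5296 -0.1518  0.12  ]
blob [327.1 305.5] [320, 293, 17, 30, 295] [ 0.5359 -0.2217  0.12  ]
```

Request:
{"op": "apply_moves", "data": {
  "rows": [
    [0,[-0.0014,0.019,0],[0,0,0]],
    [0,[-0.0014,0.019,0],[0,0,0]],
    [0,[-0.0014,0.019,0],[0,0,0]],
    [0,[-0.0014,0.019,0],[0,0,0]],
    [0,[-0.0006,0.009,0],[0,0,0]],
    [0,[0,0,0],[0,0,0]],
    [0,[0,0,0.01],[0,0,0]],
    [0,[0,0,0.01],[0,0,0]]
  ]
}}

```text
t: 15.1
eef_pos: [0.5208, 0.0333, 0.114]
eef_rot: [3.141, 0.001, 0.07]
contact_force: [0.5, -0.6, -1.4]
opening: 0.0196
```

Run:
```python
from h import *
s=st();print(s['ft_torque'])
grab('top','t7'); spot('top','tray')
```

```text
t 15.1 eef [0.5208 0.0333 0.114 ] [3.1413 0.0009 0.0697] j [ 0.6823  0.6256 -1.0336  1.9517  0.665   0.9535 -0.6118] F [ 0.5375 -0.6094 -1.4448] op 0.0196
[-0.0298 -0.136  -0.0042]
top tray [([0.46, 0.295, -0.002], 0.97)]
```

Request:
{"op": "apply_moves", "data": {
  "rows": [
    [0,[0,0,0.04],[0,0,0]],
    [0,[0,0,0.036],[0,0,0]],
    [0,[-0.02,0.035,0],[0,0,0.03]],
    [0,[-0.02,0.035,0],[0,0,0.03]],
    [0,[-0.02,0.035,0],[0,0,0.03]],
    [0,[-0.02,0.035,0],[0,0,0]],
    [0,[-0.02,0.035,0],[0,0,0]],
    [0,[-0.02,0.035,0],[0,0,0]]
  ]
}}

```text
t: 16.2
eef_pos: [0.4005, 0.2444, 0.1896]
eef_rot: [3.141, -0.0, 0.159]
contact_force: [0.4, 0.8, -2.3]
opening: 0.0199
```

Run:
```python
from h import *
s=st()
grab('side','s8'); spot('side','tray')
```

```text
t 16.2 eef [0.4005 0.2444 0.1896] [ 3.1412 -0.0001  0.1595] j [ 0.3946  0.4425 -1.2127  2.0117  0.4897  1.0226 -0.8951] F [ 0.3589  0.7743 -2.3086] op 0.0199
side tray [([0.461, 0.295, 0.002], 0.56)]
```

Request:
{"op": "apply_moves", "data": {
  "rows": [
    [0,[-0.014,0.038,0],[0,0,0]],
    [0,[0,0,-0.04],[0,0,0]],
    [0,[0,0,-0.045],[0,0,0]],
    [0,[0,0,-0.03],[0,0,0]],
    [0,[0,0,-0.012],[0,0,0]],
    [0,[0,0,0],[0,0,0]],
    [50,[0,0,0],[0,0,0]],
    [50,[0,0,0],[0,0,0]]
  ]
}}

```text
t: 17.3
eef_pos: [0.3883, 0.2825, 0.064]
eef_rot: [-3.141, -0.002, 0.16]
contact_force: [-0.6, 0.3, 0.0]
opening: 0.0354
```

Request:
{"op": "apply_moves", "data": {
  "rows": [
    [50,[0,0,0],[0,0,0]],
    [50,[0,0,0.03],[0,0,0]],
    [50,[0,0,0.05],[0,0,0]],
    [50,[0,0,0.05],[0,0,0]],
    [50,[0.03,-0.05,0],[0,0,-0.045]],
    [50,[0.03,-0.05,0],[0,0,-0.045]],
    [50,[0.03,-0.05,0],[0,0,0]],
    [50,[0.03,-0.05,0],[0,0,0]]
  ]
}}

```text
t: 18.3
eef_pos: [0.5082, 0.08, 0.1934]
eef_rot: [3.141, -0.001, 0.07]
contact_force: [0.1, 0.7, 0.7]
opening: 0.0455
```

Run:
```python
from h import *
s=st()
im,k=grab('side','s9'); spot('side','tray')
blobs(im,*GREEN,k,.08)
```

```text
t 18.3 eef [0.5082 0.08   0.1934] [ 3.1409 -0.0014  0.07  ] j [ 0.686   0.5068 -1.139   1.908   0.5283  1.0683 -0.6032] F [0.0698 0.7282 0.7002] op 0.0455
side tray [([0.459, 0.297, -0.002], 0.78)]
blob [296.4  85.3] [276, 65, 51, 46, 1136] [0.709 0.563 0.08 ]
blob [205.9 164.4] [200, 156, 13, 24, 138] [0.3862 0.286  0.08  ]
blob [312.3 276.8] [305, 265, 17, 29, 275] [ 0.5377 -0.1258  0.08  ]
blob [327.1 305.5] [320, 293, 17, 30, 295] [ 0.5445 -0.1998  0.08  ]
```

View pics/s9.png

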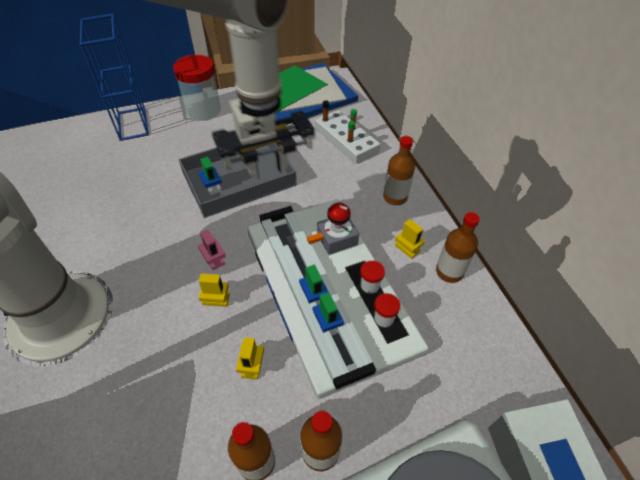

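Request:
{"op": "apply_moves", "data": {
  "rows": [
    [60,[0.005,-0.045,0],[0,0,0]],
    [60,[0.006,-0.05,0],[0,0,0]],
    [60,[0.006,-0.05,0],[0,0,0]],
    [60,[0.006,-0.05,0],[0,0,0]],
    [60,[0.004,-0.033,0],[0,0,0]],
    [60,[0,0,-0.04],[0,0,0]],
    [60,[0,0,-0.04],[0,0,0]],
    [60,[0,0,-0.018],[0,0,0]]
  ]
}}

```text
t: 19.4
eef_pos: [0.533, -0.1457, 0.0931]
eef_rot: [-3.141, 0.002, 0.07]
contact_force: [-0.2, -0.3, 0.1]
opening: 0.0551
```

Request:
{"op": "apply_moves", "data": {
  "rows": [
    [60,[0,0,0],[0,0,0]],
    [0,[0,0,0],[0,0,0]],
    [0,[0,0,0],[0,0,0]],
    [0,[0,0,0],[0,0,0]],
    [0,[0,0,0],[0,0,0]],
    [0,[0,0,0],[0,0,0]],
    [0,[0,0.005,0],[0,0,0]],
    [0,[-0.001,0.01,0],[0,0,0]]
  ]
}}

```text
t: 20.4
eef_pos: [0.5338, -0.1313, 0.0951]
eef_rot: [3.141, -0.001, 0.069]
contact_force: [0.1, -1.1, 5.8]
opening: 0.0199
```

Run:
```python
from h import *
s=st();print(s['ft_torque'])
im,k=grab('side','s10');blobs(im,*GREEN,k,.12)
```

```text
t 20.4 eef [ 0.5338 -0.1313  0.0951] [ 3.1411 -0.0011  0.0689] j [ 0.9341  0.6872 -0.988   1.8975  0.7079  0.9528 -0.3215] F [ 0.1222 -1.0571  5.8432] op 0.0199
[-0.3232 -0.2332 -0.0177]
blob [301.4  76.4] [275, 65, 52, 25, 446] [0.7197 0.5422 0.12  ]
blob [205.9 164.6] [200, 157, 13, 23, 140] [0.386  0.2375 0.12  ]
blob [313.3 274.4] [308, 265, 12, 23, 141] [ 0.5331 -0.1469  0.12  ]
blob [326.9 305.4] [319, 293, 18, 30, 301] [ 0.5357 -0.2215  0.12  ]
```

Request:
{"op": "apply_moves", "data": {
  "rows": [
    [0,[-0.0015,0.021,0],[0,0,0]],
    [0,[-0.0015,0.021,0],[0,0,0]],
    [0,[-0.0015,0.021,0],[0,0,0]],
    [0,[-0.0015,0.021,0],[0,0,0]],
    [0,[-0.0015,0.021,0],[0,0,0]],
    [0,[-0.0015,0.021,0],[0,0,0]],
    [0,[-0.0015,0.021,0],[0,0,0]],
    [0,[-0.0015,0.019,0],[0,0,0]]
  ]
}}

```text
t: 21.45
eef_pos: [0.5213, 0.0361, 0.0951]
eef_rot: [3.141, -0.001, 0.071]
contact_force: [1.2, -1.5, 6.2]
opening: 0.0198
```

Request:
{"op": "apply_moves", "data": {
  "rows": [
    [0,[0,0,0],[0,0,0]],
    [0,[0,0,0.01],[0,0,0]],
    [0,[0,0,0.02],[0,0,0]],
    [0,[0,0,0.04],[0,0,0]],
    [0,[0,0,0.03],[0,0,0.03]],
    [0,[-0.01,0.04,0],[0,0,0.03]],
    [0,[-0.01,0.04,0],[0,0,0.03]],
    [0,[-0.01,0.04,0],[0,0,0]]
  ]
}}

```text
t: 22.45
eef_pos: [0.4912, 0.1549, 0.1958]
eef_rot: [3.141, -0.001, 0.158]
contact_force: [0.3, 0.3, -2.4]
opening: 0.0196
```

Run:
```python
from h import *
s=st();print(s['ft_torque'])
im,k=grab('side','s11');spot('side','tray');blobs(im,*GREEN,k,.08)
grab('top','t11');spot('top','tray')
```

```text
t 22.45 eef [0.4912 0.1549 0.1958] [ 3.1412 -0.0006  0.1582] j [ 0.5496  0.5175 -1.1615  1.9035  0.5408  1.0814 -0.675 ] F [ 0.3019  0.2825 -2.3679] op 0.0196
[-0.0283 -0.1487 -0.0251]
side tray [([0.466, 0.263, 0.0], 0.72)]
blob [290.4  84.2] [259, 65, 68, 38, 1376] [0.6932 0.5741 0.08  ]
blob [253.2 147.2] [248, 137, 12, 27, 154] [0.5162 0.3149 0.08  ]
blob [210.2 170.7] [204, 163, 13, 23, 143] [0.3929 0.2591 0.08  ]
blob [326.8 305.3] [319, 293, 18, 30, 304] [ 0.5441 -0.1993  0.08  ]
top tray []
```

Request:
{"op": "apply_moves", "data": {
  "rows": [
    [0,[-0.01,0.045,0],[0,0,0]],
    [0,[-0.01,0.045,0],[0,0,0]],
    [0,[-0.005,0.018,-0.01],[0,0,0]],
    [0,[0,0,-0.04],[0,0,0]],
    [0,[0,0,-0.045],[0,0,0]],
    [0,[0,0,-0.025],[0,0,0]],
    [0,[0,0,-0.012],[0,0,0]],
    [0,[0,0,0],[0,0,0]]
  ]
}}

```text
t: 23.65
eef_pos: [0.4667, 0.2619, 0.0626]
eef_rot: [3.141, 0.001, 0.158]
contact_force: [-0.7, 0.1, -2.3]
opening: 0.0195
```

Request:
{"op": "apply_moves", "data": {
  "rows": [
    [50,[0,0,0],[0,0,0]],
    [50,[0,0,0],[0,0,0]],
    [50,[0,0,0],[0,0,0]],
    [50,[0,0,0.03],[0,0,0]],
    [50,[0,0,0.05],[0,0,0]],
    [50,[0,0,0.05],[0,0,0]],
    [50,[0.015,-0.05,0],[0,0,-0.045]],
    [50,[0.015,-0.05,0],[0,0,-0.045]]
  ]
}}

```text
t: 24.65
eef_pos: [0.497, 0.1625, 0.1941]
eef_rot: [3.141, -0.003, 0.071]
contact_force: [0.5, 0.2, -0.8]
opening: 0.0458
```

Run:
```python
from h import *
s=st()
im,k=grab('side','s12'); spot('side','tray')
blobs(im,*GREEN,k,.08)
blobs(im,*GREEN,k,.12)
```

```text
t 24.65 eef [0.497  0.1625 0.1941] [ 3.1413 -0.0028  0.0708] j [ 0.5088  0.5165 -1.1255  1.8891  0.5332  1.0749 -0.7618] F [ 0.5278  0.2057 -0.7596] op 0.0458
side tray [([0.465, 0.262, 0.0], 0.8)]
blob [290.5  83.8] [259, 65, 68, 37, 1337] [0.6943 0.5766 0.08  ]
blob [238.4 164. ] [233, 155, 13, 24, 161] [0.4654 0.2619 0.08  ]
blob [210.2 170.6] [204, 163, 13, 23, 143] [0.3928 0.2594 0.08  ]
blob [326.8 305.3] [319, 293, 18, 30, 302] [ 0.5441 -0.1991  0.08  ]
blob [290.5  83.8] [259, 65, 68, 37, 1337] [0.6777 0.5134 0.12  ]
blob [238.4 164. ] [233, 155, 13, 24, 161] [0.461  0.2155 0.12  ]
blob [210.2 170.6] [204, 163, 13, 23, 143] [0.3922 0.2131 0.12  ]
blob [326.8 305.3] [319, 293, 18, 30, 302] [ 0.5356 -0.2211  0.12  ]
```

View pics/s12.png

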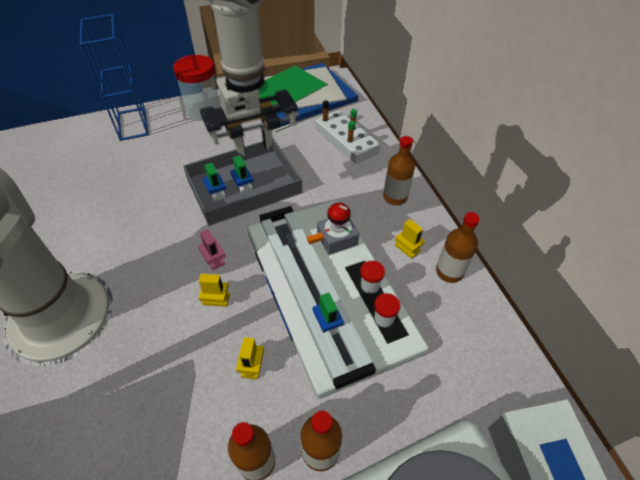

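Request:
{"op": "apply_moves", "data": {
  "rows": [
    [60,[0.0053,-0.0475,0],[0,0,0]],
    [60,[0.0053,-0.0475,0],[0,0,0]],
    [60,[0.0053,-0.0475,0],[0,0,0]],
    [60,[0.0053,-0.0475,0],[0,0,0]],
    [60,[0.0053,-0.0475,0],[0,0,0]],
    [60,[0.0053,-0.0475,0],[0,0,0]],
    [60,[0.0053,-0.0475,0],[0,0,0]],
    [60,[0.0053,-0.0475,0],[0,0,0]]
  ]
}}

```text
t: 25.75
eef_pos: [0.5389, -0.2183, 0.1932]
eef_rot: [3.141, -0.001, 0.071]
contact_force: [-0.1, 0.1, 0.6]
opening: 0.055
```

Request:
{"op": "apply_moves", "data": {
  "rows": [
    [60,[0,0,-0.03],[0,0,0]],
    [60,[0,0,-0.04],[0,0,0]],
    [60,[0,0,-0.03],[0,0,0]],
    [60,[0,0,0],[0,0,0]],
    [0,[0,0,0],[0,0,0]],
    [0,[0,0,0],[0,0,0]],
    [0,[0,0,0],[0,0,0]],
    [0,[0,0,0],[0,0,0]]
  ]
}}

```text
t: 26.75
eef_pos: [0.539, -0.2174, 0.0933]
eef_rot: [3.141, -0.001, 0.07]
contact_force: [2.2, 0.7, -3.5]
opening: 0.0203
```

Request:
{"op": "apply_moves", "data": {
  "rows": [
    [0,[0,0,0],[0,0,0]],
    [0,[0,0.005,0],[0,0,0]],
    [0,[-0.001,0.01,0],[0,0,0]],
    [0,[-0.0015,0.021,0],[0,0,0]],
    [0,[-0.0015,0.021,0],[0,0,0]],
    [0,[-0.0015,0.021,0],[0,0,0]],
    [0,[-0.0015,0.021,0],[0,0,0]],
    [0,[0,0,0],[0,0,0]]
  ]
}}

```text
t: 27.75
eef_pos: [0.5318, -0.1148, 0.0933]
eef_rot: [-3.14, -0.001, 0.074]
contact_force: [0.6, 2.2, 6.3]
opening: 0.0197
```

Run:
```python
from h import *
s=st();print(s['ft_torque'])
im,k=grab('side','s13');blobs(im,*GREEN,k,.12)
```

```text
t 27.75 eef [ 0.5318 -0.1148  0.0933] [-3.1399 -0.0009  0.0744] j [ 0.914   0.6847 -0.9933  1.9114  0.7098  0.9455 -0.3486] F [0.6017 2.2051 6.274 ] op 0.0197
[ 0.361   0.0088 -0.0008]
blob [304.6  76.5] [281, 65, 46, 25, 356] [0.7286 0.5383 0.12  ]
blob [238.4 164.1] [233, 155, 13, 24, 160] [0.461  0.2148 0.12  ]
blob [210.2 170.7] [204, 163, 13, 23, 142] [0.3922 0.2127 0.12  ]
blob [309.6 267.4] [305, 259, 11, 22, 129] [ 0.5313 -0.1287  0.12  ]
```

Request:
{"op": "apply_moves", "data": {
  "rows": [
    [0,[-0.0015,0.021,0],[0,0,0]],
    [0,[-0.0015,0.021,0],[0,0,0]],
    [0,[-0.0015,0.021,0],[0,0,0]],
    [0,[-0.0015,0.021,0],[0,0,0]],
    [0,[-0.0015,0.021,0],[0,0,0]],
    [0,[-0.0015,0.021,0],[0,0,0]],
    [0,[-0.0015,0.023,0],[0,0,0]],
    [0,[0,0,0],[0,0,0]]
  ]
}}

```text
t: 28.8
eef_pos: [0.5213, 0.0332, 0.0933]
eef_rot: [-3.14, -0.001, 0.073]
contact_force: [-1.0, 3.1, 7.7]
opening: 0.0198
```

Request:
{"op": "apply_moves", "data": {
  "rows": [
    [0,[0,0,0.01],[0,0,0]],
    [0,[0,0,0.02],[0,0,0]],
    [0,[0,0,0.04],[0,0,0]],
    [0,[0,0,0.03],[0,0,0.03]],
    [0,[0.003,0.04,0],[0,0,0.03]],
    [0,[0.003,0.04,0],[0,0,0.03]],
    [0,[0.003,0.04,0],[0,0,0]],
    [0,[0,0,0],[0,0,0]]
  ]
}}

```text
t: 29.8
eef_pos: [0.5295, 0.1546, 0.1942]
eef_rot: [-3.139, -0.001, 0.165]
contact_force: [0.2, -0.3, -3.6]
opening: 0.0202
```

Run:
```python
from h import *
s=st();print(s['ft_torque'])
im,k=grab('side','s14');spot('side','tray');blobs(im,*GREEN,k,.08)
```

```text
t 29.8 eef [0.5295 0.1546 0.1942] [-3.139  -0.0013  0.1652] j [ 0.5065  0.5806 -1.1223  1.8202  0.5803  1.1161 -0.6561] F [ 0.2071 -0.3468 -3.6346] op 0.0202
[-0.0611 -0.1408  0.0393]
side tray [([0.469, 0.264, 0.0], 0.73)]
blob [298.2  81.5] [277, 65, 50, 32, 864] [0.7204 0.5817 0.08  ]
blob [270.1 143.2] [266, 133, 11, 26, 143] [0.5628 0.3172 0.08  ]
blob [238.4 164.1] [233, 155, 13, 24, 158] [0.4654 0.2613 0.08  ]
blob [210.2 170.7] [204, 163, 13, 23, 143] [0.3929 0.2591 0.08  ]
```

Request:
{"op": "apply_moves", "data": {
  "rows": [
    [0,[0.003,0.045,0],[0,0,0]],
    [0,[0.003,0.045,0],[0,0,0]],
    [0,[0.0025,0.025,-0.01],[0,0,0]],
    [0,[0,0,-0.04],[0,0,0]],
    [0,[0,0,-0.045],[0,0,0]],
    [0,[0,0,-0.025],[0,0,0]],
    [0,[0,0,-0.011],[0,0,0]],
    [0,[0,0,0],[0,0,0]]
  ]
}}

```text
t: 30.9
eef_pos: [0.539, 0.2656, 0.062]
eef_rot: [-3.141, 0.0, 0.159]
contact_force: [0.3, 0.0, -3.0]
opening: 0.0198
```

Request:
{"op": "apply_moves", "data": {
  "rows": [
    [50,[0,0,0],[0,0,0]],
    [50,[0,0,0],[0,0,0]],
    [50,[0,0,0],[0,0,0]],
    [50,[0,0,0.03],[0,0,0]],
    [50,[0,0,0.05],[0,0,0]],
    [50,[0,0,0.05],[0,0,0]],
    [100,[0.015,-0.05,0.02],[0,0,0.1]],
    [100,[0.015,-0.05,0],[0,0,0.1]]
  ]
}}

```text
t: 31.9
eef_pos: [0.5701, 0.1664, 0.2148]
eef_rot: [3.14, -0.005, 0.366]
contact_force: [0.9, 0.1, -1.0]
opening: 0.0616
```

Run:
```python
from h import *
s=st()
im,k=grab('side','s15'); spot('side','tray')
blobs(im,*GREEN,k,.08)
```

```text
t 31.9 eef [0.5701 0.1664 0.2148] [ 3.1403 -0.0052  0.3657] j [ 0.4673  0.6449 -1.1394  1.6997  0.6266  1.207  -0.4642] F [ 0.9424  0.1443 -1.0039] op 0.0616
side tray [([0.467, 0.262, 0.004], 0.83)]
blob [265.3 157.6] [260, 149, 13, 23, 164] [0.5365 0.2646 0.08  ]
blob [238.4 164. ] [233, 155, 13, 24, 160] [0.4654 0.2617 0.08  ]
blob [210.2 170.7] [204, 163, 13, 23, 143] [0.3929 0.2591 0.08  ]
```

View pics/s15.png

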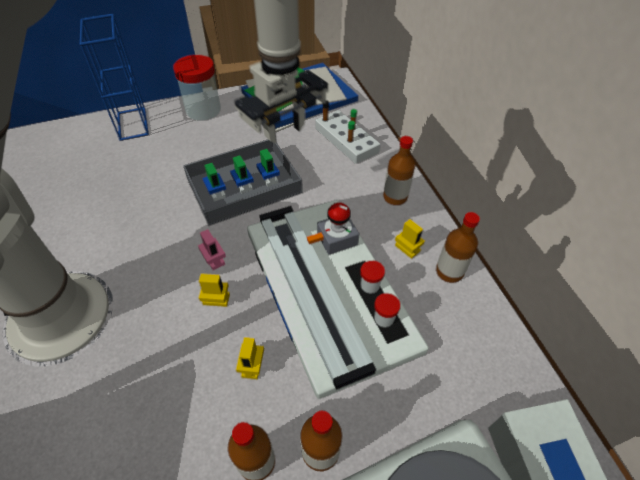

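Request:
{"op": "apply_moves", "data": {
  "rows": [
    [100,[0.012,-0.037,0],[0,0,0.15]],
    [100,[0.012,-0.037,0],[0,0,0.15]],
    [100,[0.012,-0.037,0],[0,0,0.15]],
    [100,[0.0125,-0.037,0],[0,0,0.15]],
    [100,[0.0125,-0.038,0],[0,0,0.14]],
    [100,[0,0,0],[0,0,0]],
    [100,[0,0,0],[0,0,0]],
    [100,[0,0,0],[0,0,0]]
  ],
  "force": 50
}}

```text
t: 33.0
eef_pos: [0.6293, -0.0182, 0.2122]
eef_rot: [3.141, -0.0, 1.102]
contact_force: [-1.1, -0.6, 0.3]
opening: 0.0918
```

Run:
```python
from h import *
s=st()
```

```text
t 33.0 eef [ 0.6293 -0.0182  0.2122] [ 3.1413 -0.0004  1.102 ] j [ 0.7831  0.8079 -1.2691  1.6043  0.7904  1.3302  0.5017] F [-1.1304 -0.5978  0.266 ] op 0.0918
```

Request:
{"op": "apply_moves", "data": {
  "rows": [
    [100,[0.002,-0.0015,-0.03],[0,0,0]],
    [100,[0,0,-0.03],[0,0,0]],
    [100,[0,0,-0.03],[0,0,0]],
    [100,[0,0,-0.012],[0,0,0]],
    [100,[0,0,0],[0,0,0]],
    [55,[0,0,0],[0,0,0]],
    [30,[0,0,0],[0,0,0]],
    [30,[0,0,0],[0,0,0]]
  ]
}}

```text
t: 34.0
eef_pos: [0.632, -0.0217, 0.1105]
eef_rot: [3.141, -0.0, 1.1]
contact_force: [0.2, -0.1, -0.6]
opening: 0.0662
```

Request:
{"op": "apply_moves", "data": {
  "rows": [
    [30,[0,0,0],[0,0,0]],
    [30,[0,0,0],[0,0,0]],
    [30,[0,0,0],[0,0,0]],
    [30,[0,0,0],[0,0,0]],
    [30,[0,0,0],[0,0,-0.1]],
    [30,[0,0,0],[0,0,-0.14]],
    [30,[0,0,0],[0,0,-0.14]],
    [30,[0,0,0],[0,0,-0.14]]
  ]
}}

```text
t: 35.0
eef_pos: [0.6323, -0.0203, 0.1101]
eef_rot: [-3.141, -0.002, 0.577]
contact_force: [2.2, 2.9, -1.2]
opening: 0.0488
```

Request:
{"op": "apply_moves", "data": {
  "rows": [
    [30,[0,0,0],[0,0,-0.14]],
    [30,[0,0,0],[0,0,-0.14]],
    [30,[0,0,0],[0,0,-0.14]],
    [30,[0,0,0],[0,0,-0.14]],
    [30,[0,0,0],[0,0,-0.14]],
    [30,[0,0,0],[0,0,-0.14]],
    [30,[0,0,0],[0,0,-0.14]],
    [30,[0,0,0],[0,0,-0.14]]
  ]
}}

```text
t: 36.0
eef_pos: [0.6313, -0.0203, 0.11]
eef_rot: [-3.141, 0.001, -0.543]
contact_force: [-0.6, 1.0, 0.9]
opening: 0.0493
```

Request:
{"op": "apply_moves", "data": {
  "rows": [
    [30,[0,0,0],[0,0,-0.14]],
    [30,[0,0,0],[0,0,-0.14]],
    [30,[0,0,0],[0,0,-0.14]],
    [30,[0,0,0],[0,0,-0.14]],
    [30,[0,0,0],[0,0,-0.08]],
    [30,[0,0,0],[0,0,0]],
    [30,[0,0,0],[0,0,0]],
    [30,[0,0,0],[0,0,0]]
  ]
}}

```text
t: 37.0
eef_pos: [0.631, -0.0199, 0.11]
eef_rot: [3.141, 0.002, -1.178]
contact_force: [-2.9, 4.3, 4.9]
opening: 0.0492
```

Run:
```python
from h import *
s=st();print(s['ft_torque'])
im,k=grab('side','s16'); spot('side','bar_tip');spot('side','tray')
im,k=grab('top','t16'); spot('top','bar_tip')
```

```text
t 37.0 eef [ 0.631  -0.0199  0.11  ] [ 3.1413  0.0021 -1.1778] j [ 0.5011  0.6784 -0.7219  1.6839  0.5197  0.9816 -1.5858] F [-2.855   4.3222  4.9161] op 0.0492
[ 0.8281  0.7674 -0.2631]
side bar_tip [([0.51, -0.032, 0.071], 0.53)]
side tray [([0.464, 0.264, -0.0], 0.66)]
top bar_tip []
```

Request:
{"op": "apply_moves", "data": {
  "rows": [
    [30,[0,0,0],[0,0,-0.05]],
    [30,[0,0,0],[0,0,-0.05]],
    [30,[0,0,0],[0,0,-0.04]],
    [30,[0,0,0],[0,0,0]],
    [30,[0,0,0],[0,0,0]],
    [30,[0,0,0],[0,0,0]],
    [30,[0,0,0],[0,0,0]],
    [30,[0,0,0],[0,0,0]]
  ]
}}

```text
t: 38.25
eef_pos: [0.6311, -0.0198, 0.1101]
eef_rot: [3.141, 0.002, -1.318]
contact_force: [-4.2, 4.9, 5.6]
opening: 0.0492
```

Run:
```python
from h import *
s=st();print(s['ft_torque'])
```

```text
t 38.25 eef [ 0.6311 -0.0198  0.1101] [ 3.1413  0.0019 -1.3176] j [ 0.4809  0.6678 -0.6908  1.6846  0.4955  0.9724 -1.7083] F [-4.1829  4.9125  5.5691] op 0.0492
[0.9212 0.8631 0.2452]
```

Request:
{"op": "apply_moves", "data": {
  "rows": [
    [100,[0,0,0],[0,0,0]],
    [100,[0,0,0],[0,0,0]],
    [100,[0,0,0],[0,0,0]],
    [100,[0,0,0],[0,0,0]],
    [100,[0,0,0.03],[0,0,0]],
    [100,[0,0,0.04],[0,0,0]],
    [100,[0,0,0.04],[0,0,0]],
    [100,[0,0,0.03],[0,0,0]]
  ]
}}

```text
t: 39.25
eef_pos: [0.6321, -0.0216, 0.2517]
eef_rot: [-3.14, -0.001, -1.32]
contact_force: [-0.1, -0.2, -0.9]
opening: 0.0918
```

Request:
{"op": "apply_moves", "data": {
  "rows": [
    [100,[-0.03,-0.04,0.02],[0,0,0]],
    [100,[-0.03,-0.04,0.02],[0,0,0]],
    [100,[-0.03,-0.04,0],[0,0,0]],
    [100,[0,0,0],[0,0,0]],
    [100,[0,0,0],[0,0,0]],
    [100,[0,0,0],[0,0,0]],
    [100,[0,0,0],[0,0,0]],
    [100,[0,0,0],[0,0,0]]
  ]
}}

```text
t: 40.25
eef_pos: [0.542, -0.1407, 0.2896]
eef_rot: [-3.141, 0.0, -1.318]
contact_force: [0.1, -0.4, 0.1]
opening: 0.0922
```

Run:
```python
from h import *
s=st()
a,k=grab('side'); spot('side','bar_tip');spot('side','tray');blobs(a,*GREEN,k,.08)
b,k=grab('wrist');spot('wrist','bar_tip')
cv2.imwrite('pics/f.png',np.hstack([cv2.resize(a[100:400,150:450],(400,400)),cv2.resize(b[0:400,60:460],(400,400))]))
```

```text
t 40.25 eef [ 0.542  -0.1407  0.2896] [-3.1415  0.0004 -1.3184] j [ 0.8455  0.3453 -0.8011  1.6979  0.2624  1.21   -1.3381] F [ 0.129  -0.4209  0.1375] op 0.0922
side bar_tip [([0.509, -0.036, 0.072], 0.69), ([0.468, 0.264, 0.001], 0.51)]
side tray [([0.47, 0.266, 0.0], 0.64), ([0.392, 0.251, 0.046], 0.37)]
blob [272.6  90.7] [245, 69, 44, 43, 1009] [0.632  0.5563 0.08  ]
blob [264.5 157.8] [260, 149, 10, 23, 143] [0.5343 0.2643 0.08  ]
blob [238.5 164.1] [233, 155, 13, 24, 159] [0.4655 0.2612 0.08  ]
blob [210.2 170.6] [204, 163, 13, 23, 143] [0.3928 0.2594 0.08  ]
wrist bar_tip [([0.517, -0.03, 0.069], 0.55)]
```

View pics/f.png

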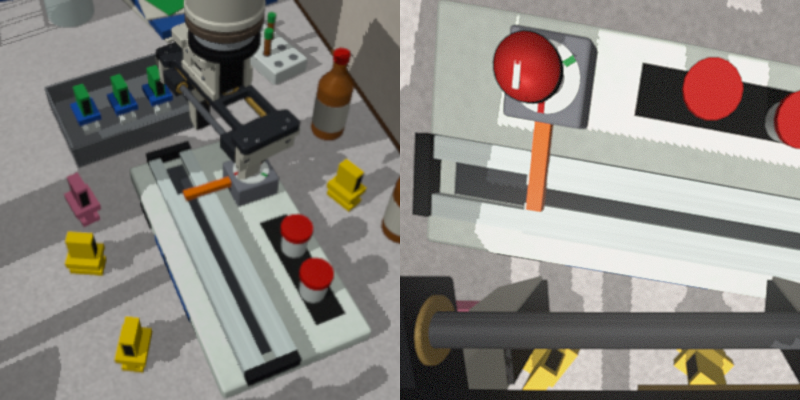

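```bash
python3 -c "
from bench import ctrl;print(ctrl.job_done())"
```

```text
the job is handed in; nothing more can be done
None
```

The job is done and handed in at about 40 s of the 210 s allowed. The hand-in gives no verdict.

**What I did:** I turned the knob open in one grip, about 2.3 rad, to its end stop. Three stops were in the slot. I slid each to the pocket, lifted it out and stood it in the grey tray. I then turned the knob back clockwise to its end stop and backed the arm away.

**Last checks:**
- **Stops:** the slot is empty, and all three stops stand in the tray, within about 75 mm of its centre along its long side.
- **Tray:** it was knocked about 3 cm aside during the run. I saw this and placed the second and third stops by its new position.
- **Lock bar:** the bar is back across the slot, with its tip at x of about 0.51 m, as at the start. The twisting force on the tool had changed sign, which fits the end stop.
- **Bystanders:** the two cups and one bottle in the final pictures look in place. The other bottles were last seen standing where they began before the final knob turn; I did not measure any of them.
- **Robot:** it touches nothing.

No check failed. The readings of the bar tip from the side and wrist cameras differed by about 8 mm. The top camera could not see it behind the arm at the closing turn.

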